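# Feed the flux tin round the bench track

### The job

Push the flux tin along the guide track on the bench, round the bend and fully home against the wooden stop block at the end of the track, so that it is ready to hand for brazing. Keep it flat on the track between the rails all the way, do not lift it out, and leave the short black tub in the crook of the track where it stands.

Things in the scene. Friction and masses are not known exactly. Their poses are not given: they have to be found in the camera images.
- flux_tin: Low round tin, grey metal body, wide yellow lid: 67 mm across the lid, 64 mm across the body, 31 mm high, about 130 g. It stands loose between the rails of the track's entry leg, at track y = 115 to 165 mm; its lid is 24 to 37 mm above the bench, clear above the rails. Origin: centre of its underside, z up; it may turn freely about z.
- track: Fixed L-shaped plywood board, 6 mm thick, with two low aluminium rails, all waxed and slippery: lane 74 mm wide, rail tops 18 mm above the bench. Origin: bench level, where the legs' centre lines would cross; z up. Lane centre: entry leg along +y (x = 0) from y = 235 (open end) to 85 mm; quarter bend, radius 85 mm about (85, 85), from (0, 85) to (85, 0); exit leg along +x (y = 0) to the stop block.
- seat (a point): Point on the track's board (6 mm above the bench) on the exit leg's centre line, at track x = 140 mm, y = 0: the tin's origin is here when its lid touches the stop block, a wooden block across the lane with its face at track x = 173.5 mm, 32 mm high above the bench. Axes as the track's, which is turned up to 0.3 rad from the world's.
- tub_b: Short black screw-lid tub, 76 mm across, 58 mm high, standing loose on the bench in the crook of the L, about 0.23 m from the track's origin. Origin: centre of its underside. A bystander.
Mind the look-alikes: they are no part of the job. There is more than one size of the flux_tin; the one meant has the size given above.

How it is judged:
By the outcome, as a careful person would: the job done as asked, in the order asked, and still so for the second after the job is handed in, with the robot touching nothing.
It also fails if it takes over 42 s, if anything falls off the work surface, if the arm or the gripper's body presses on something with over 40 N, if the wrist force passes 120 N, or if a joint passes its speed limit or range.

### The arm

A 6-joint arm with a two-finger parallel gripper is mounted at the origin on a cart in front of the work surface, level with it; the furniture and walls round the work are solid. World frame = base frame: x ahead of the robot, y to its left, z up, the work surface at z = 0. Lengths are in m, angles in rad, forces in N, time in s.
With the tool pointing down it reaches from about 0.275 to 0.875 m from the base axis. Payload 12.5 kg.
Tool frame: the origin (TCP) lies midway between the tips of the shut fingers; the grasp point (between the pads) lies 19 mm behind it; z points along the fingers, y is the direction in which the jaws open and shut (so a half turn about z gives the same grasp; the last joint's range is limited). The gripper opens to 85 mm and grips with 20 to 120 N. Pads are 22 mm wide; open, the fingers measure 114 mm over their backs; the gripper's body (76 mm by 85 mm) begins 54 mm behind the grasp point. The pads swing forward as they close: fully open they stand 13 mm farther back than shut.
Start: joints at [-1.387, 0.351, 1.652, -0, 1.139, -0.085], TCP at [0.146, -0.53, 0.231] pointing down, gripper open.
Joint ranges: [-2.75, 2.75], [-0.79, 2.1], [0.01, 2.65], [-1.57, 4.71], [0.07, 3.14], [-2.87, 2.87]. Speed limits (rad/s): [2.22, 2.22, 2.79, 3.14, 3.14, 3.14].

### API

Orientations are given as a unit quaternion [w, x, y, z].
In Python, from plant import goto, move_l, move_joints, gripper_to, hold, ik, camera, PlanningError, finish_job, get_time_s, get_joints, get_qvel, get_joint_efforts, get_tool_pos, get_tcp_rot, get_force, get_torque, get_gripper_width gives the robot as it stands. Calls block until the motion is done:
- goto(position, orientation): joint-space move of the TCP to a pose.
- move_l(position, ori=None, feed=0.15, force_limit=None): straight line of the TCP; ori=None keeps the orientation; feed is the mean speed in m/s. With force_limit (N) it stops when the force on the tool has changed by that much, and returns True; else False.
- move_joints(angles): joint-space move.
- gripper_to(opening): finger opening in m; the grip force is fixed at half the most; returns when the fingers have stopped.
- hold(seconds).
- ik(position, orientation): joint angles nearest the present ones, or None.
- camera(name): name is "scene" or "side" or "wrist"; returns a dict with "color" (480x640x3 uint8, red, green, blue), "camera_matrix" (3x3 intrinsics, pixels), "T" (4x4, takes a point from camera to world coordinates); the wrist camera has in their place "mount" (4x4, takes a point from camera to tool coordinates, whose origin is the TCP and whose axes are the flange's). Camera axes: x right, y down, z forward; pixel columns grow to the right and rows downward; lengths in m; the calibration is good to about 2 mm. A picture is of the moment at which its call begins: read the wrist's pose just before it. There is no depth.
A pose or a line that the arm cannot do raises PlanningError and nothing moves.
- finish_job(): hands the job in, once; it reports no verdict.
Readings, each from a call of its own:
- get_time_s(): time.
- get_joints(): joint angles.
- get_qvel(): joint speeds.
- get_joint_efforts(): joint torques, N m.
- get_tool_pos(): TCP position.
- get_tcp_rot(): TCP orientation.
- get_force(): force on the tool from outside, world axes, zero at the start.
- get_torque(): the same for the moment, N m.
- get_gripper_width(): finger opening in m.
Only numpy, scipy, OpenCV 4.12 (cv2) and the standard library are available. Lean on these libraries where they do the work, as an engineer would, in place of code of your own. Each camera call takes 0.05 s, during which the arm holds its last target. There are 200 camera calls.

## Working session

There is one attempt and no reset: what is moved stays moved. The work goes in short steps, each a Python script; the robot and the scene stay as the last script left them, time stands still between calls to the robot, and variables do not carry over. Pictures are saved under pics/ and viewed, on a budget of 10 in all, crops included, one or two more only if the job needs it, and the job is handed in when it is done.

```bash
mkdir -p pics; ls; cat > h.py <<'E'
import numpy as np, cv2
from plant import *
def snap(n,f):
    c=camera(n); cv2.imwrite('pics/'+f,cv2.cvtColor(c['color'],cv2.COLOR_RGB2BGR)); return c
def ray(K,T,u,v,z):
    d=T[:3,:3]@np.linalg.solve(K,[u,v,1.]); o=T[:3,3]; return o+d*(z-o[2])/d[2]
def proj(K,T,p):
    q=np.linalg.inv(T)@np.r_[p,1]; q=K@q[:3]; return q[:2]/q[2]
E
python3 - <<'E'
from h import *
import pickle
d={n:snap(n,n+'0.png') for n in('scene','side')}
pickle.dump(d,open('cal.pkl','wb'))
for n in d: print(n,d[n]['camera_matrix'],d[n]['T'].round(3))
print(get_time_s(),get_tcp_rot(),get_tool_pos())
E
```

```text
pics
scene [[589.00248464   0.         317.93876257]
 [  0.         589.00248464 232.54472475]
 [  0.           0.           1.        ]] [[-0.785 -0.455  0.421 -0.116]
 [-0.62   0.583 -0.525  0.857]
 [-0.006 -0.674 -0.739  1.136]
 [ 0.     0.     0.     1.   ]]
side [[479.79397881   0.         319.49058379]
 [  0.         479.79397881 244.59048066]
 [  0.           0.           1.        ]] [[-0.9   -0.245  0.36   0.144]
 [-0.435  0.505 -0.745  0.855]
 [ 0.    -0.828 -0.561  0.604]
 [ 0.     0.     0.     1.   ]]
0.1 [-5.33121675e-04  9.90983784e-01  1.33980795e-01 -4.83091231e-05] [ 0.14602011 -0.52995972  0.2308041 ]
```

View pics/scene0.png

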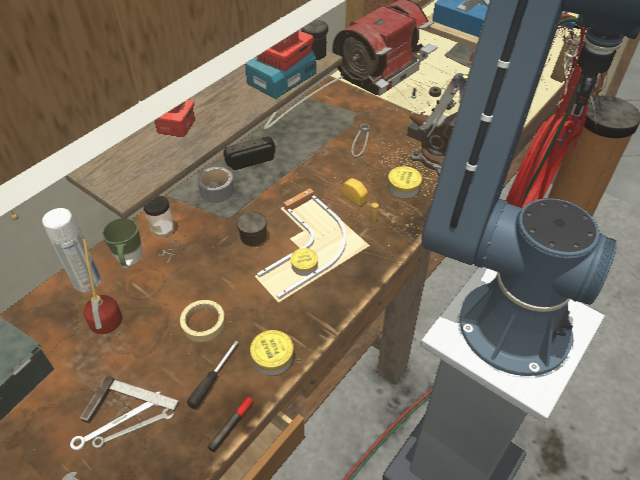

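View pics/side0.png

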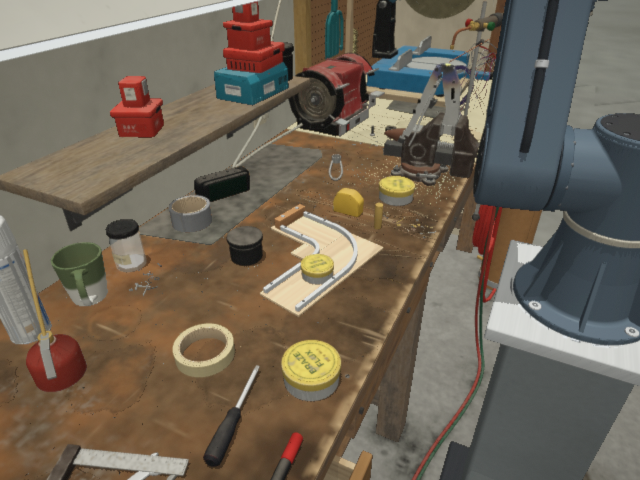

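The tin candidates in the scene picture are (305,261) small and between the rails, (272,352) big on the bench, and (404,181) big at the far end. The tub is at (252,228). The one on the track fits the description, so I'll check it in an enlarged crop.

```bash
python3 - <<'E'
import cv2
a=cv2.imread('pics/scene0.png')[175:310,230:380]; b=cv2.imread('pics/side0.png')[190:320,220:390]
cv2.imwrite('pics/c1.png',cv2.resize(a,None,fx=5,fy=4.4,interpolation=3) if 0 else cv2.resize(a,None,fx=4.4,fy=4.4,interpolation=3))
cv2.imwrite('pics/c2.png',cv2.resize(b,None,fx=4.4,fy=4.4,interpolation=3))
E
```

```text
(no output)
```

View pics/c1.png

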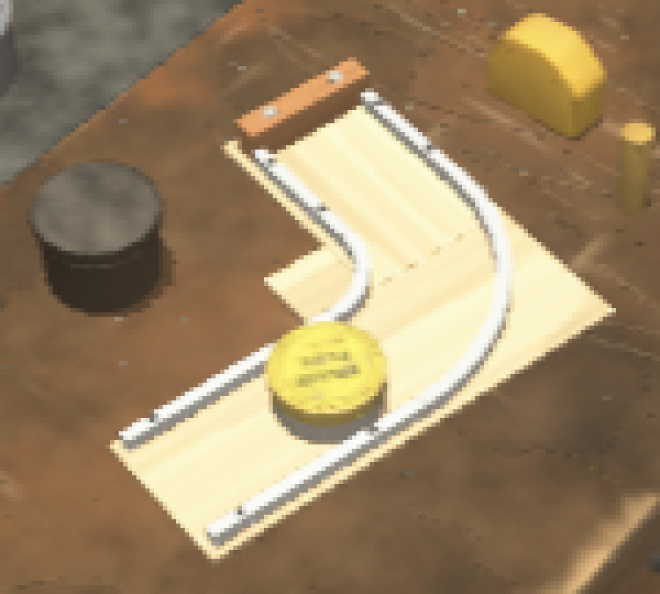

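View pics/c2.png

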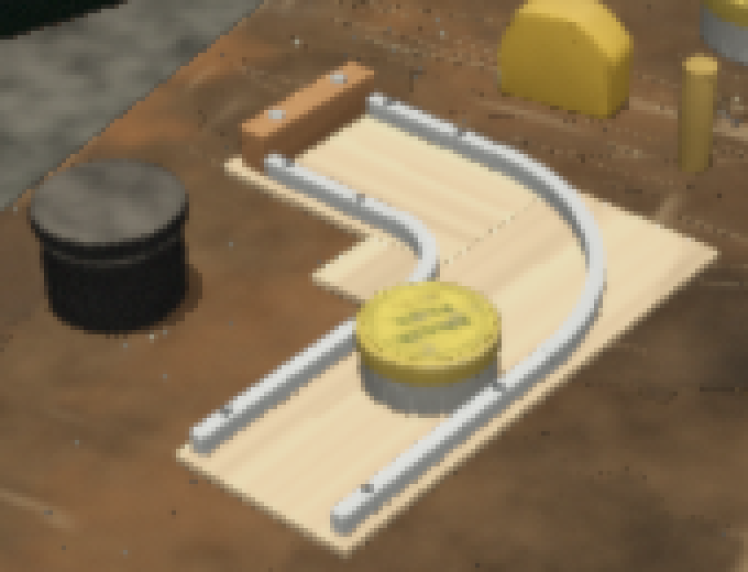

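```bash
python3 - <<'E'
from h import *
import pickle
d=pickle.load(open('cal.pkl','rb'))
cr={'scene':(230,175,{'A':(131,433),'B':(216,528),'C':(262,154),'D':(369,96),'tin':(327,370),'P':(610,310),'Q':(212,557),'R':(112,445)}),
'side':(220,190,{'A':(202,432),'B':(344,512),'C':(275,158),'D':(377,98),'tin':(429,325),'P':(716,253),'Q':(345,553),'R':(180,455)})}
for n,(ox,oy,P) in cr.items():
    c=d[n];K,T=c['camera_matrix'],c['T'];W={}
    for k,(u,v) in P.items():
        z=.018 if k in 'ABCD' else .037 if k=='tin' else .006
        W[k]=ray(K,T,u/4.4-.4+ox,v/4.4-.4+oy,z)[:2]
    print(n,{k:w.round(4) for k,w in W.items()})
    w=lambda a,b:np.linalg.norm(W[a]-W[b])
    # track +x = B->A , +y = D->... C-D is +y direction (inner side is +y)
    ang=lambda v:np.arctan2(v[1],v[0])
    print('angs',ang(W['A']-W['B']),ang(W['C']-W['D'])-np.pi/2,ang(W['Q']-W['P'])-np.pi/2, 'widths',w('A','B'),w('C','D'),w('P','Q'),w('Q','R'))
    th=np.mean([ang(W['A']-W['B']),ang(W['C']-W['D'])-np.pi/2]); th=ang(W['Q']-W['P'])-np.pi/2
    ex=np.array([np.cos(th),np.sin(th)]);ey=np.array([-ex[1],ex[0]])
    m=(W['A']+W['B'])/2; e=(W['C']+W['D'])/2
    o=ex*(m@ex)+ey*(e@ey)
    print('o',o,'th',th,'y end',(m-o)@ey,'tin trk',[(W['tin']-o)@ex,(W['tin']-o)@ey],'xe',(e-o)@ex)
E
```

```text
scene {'A': array([0.5508, 0.2531]), 'B': array([0.4717, 0.2731]), 'C': array([0.633 , 0.0443]), 'D': array([ 0.6133, -0.0348]), 'tin': array([0.484 , 0.1638]), 'P': array([0.4005, 0.0085]), 'Q': array([0.4672, 0.2826]), 'R': array([0.5606, 0.2594])}
angs -0.2474969646518864 -0.24386324954103622 -0.23874792213117657 widths 0.08157298031621982 0.08158085905177861 0.2821257314310303 0.09621700480716837
o [0.45813978 0.04489746] th -0.23874792213117657 y end 0.2245759708333704 tin trk [np.float64(-0.0030133064713861245), np.float64(0.12165862117912164)] xe 0.16981039584933466
side {'A': array([0.5492, 0.2556]), 'B': array([0.4688, 0.2748]), 'C': array([0.6322, 0.0442]), 'D': array([ 0.6125, -0.0347]), 'tin': array([0.4832, 0.1648]), 'P': array([0.399 , 0.0099]), 'Q': array([0.4632, 0.2853]), 'R': array([0.5579, 0.2611])}
angs -0.23530695206372487 -0.24424377666276698 -0.22891584159751122 widths 0.08261167632737149 0.08130495864924202 0.2827527540626844 0.09777246343289576
o [0.45729267 0.0432485 ] th -0.22891584159751122 y end 0.22787981477784303 tin trk [np.float64(-0.0023914083855212293), np.float64(0.12429128177028813)] xe 0.1694711265857156
```

```bash
cat >> h.py <<'E'
from scipy.spatial.transform import Rotation as Rn
TH=-0.240; O=np.array([.4577,.044]); EX=np.array([np.cos(TH),np.sin(TH)]); EY=np.array([-EX[1],EX[0]])
def quat(psi):
    c,s=np.cos(psi),np.sin(psi)
    q=Rn.from_matrix(np.array([[c,s,0],[s,-c,0],[0,0,-1]])).as_quat(); return [q[3],*q[:3]]
def path(s):  # s=0 at start of bend (0,85); returns track xy, tangent angle (track)
    R=.085; L=R*np.pi/2
    if s<0: return np.array([0,R-s]),-np.pi/2
    if s>L: return np.array([R+s-L,0]),0.
    f=s/R; return np.array([R-R*np.cos(f),R-R*np.sin(f)]),f-np.pi/2
S_END=.085*np.pi/2+.055
HD=.011; OFF=0.
def pose(s,z,hd=None):
    c,a=path(s); hd=HD if hd is None else hd
    p=c-(.0335+hd)*np.array([np.cos(a),np.sin(a)]); w=O+EX*p[0]+EY*p[1]
    return [*w,z],quat(a+TH+OFF)
E
python3 - <<'E'
import h; from h import *; import pickle
c=pickle.load(open('cal.pkl','rb'))['scene'];print('vise',[ray(c['camera_matrix'],c['T'],u,v,0)[:2].round(3) for u,v in((440,160),(404,190),(370,222))])
for off in (0,np.pi,np.pi/2,-np.pi/2):
    h.OFF=off; print(off,[None if (q:=ik(*pose(s,.023))) is None else q.__array__().round(2) if hasattr(q,'__array__') else np.round(q,2) for s in (-.08,.06,S_END)])
E
```

```text
vise [array([ 0.428, -0.397]), array([ 0.442, -0.225]), array([ 0.446, -0.065])]
0 [array([ 0.37,  0.67,  1.75, -0.  ,  0.73, -2.53]), array([ 0.13,  0.56,  1.98, -0.  ,  0.6 ,  2.81]), array([-0.05,  0.65,  1.78, -0.  ,  0.71,  1.76])]
3.141592653589793 [array([ 0.37,  0.67,  1.75, -0.  ,  0.73,  0.61]), array([ 0.13,  0.56,  1.98, -0.  ,  0.6 , -0.34]), array([-0.05,  0.65,  1.78, -0.  ,  0.71, -1.38])]
1.5707963267948966 [array([ 0.37,  0.67,  1.75, -0.  ,  0.73,  2.18]), array([ 0.13,  0.56,  1.98, -0.  ,  0.6 ,  1.24]), array([-0.05,  0.65,  1.78, -0.  ,  0.71,  0.19])]
-1.5707963267948966 [array([ 0.37,  0.67,  1.75, -0.  ,  0.73, -0.96]), array([ 0.13,  0.56,  1.98, -0.  ,  0.6 , -1.91]), None]
```

```bash
sed -i 's/OFF=0\./OFF=np.pi/' h.py; python3 - <<'E'
from h import *
p=get_tool_pos(); move_l([p[0],p[1],.40],feed=.25)
P,q=pose(-.072,.023)
goto([P[0],P[1],.40],q); gripper_to(0.0)
move_l([P[0],P[1],.08],feed=.25); 
move_l(P,feed=.06,force_limit=8)
print(get_time_s(),get_tool_pos()-np.array(P),get_force(),get_gripper_width())
c=snap('side','s1.png'); im=cv2.imread('pics/s1.png')[140:320,220:420]
cv2.imwrite('pics/s1c.png',cv2.resize(im,None,fx=3.3,fy=3.3,interpolation=3))
E
```

```text
7.2083 [2.58087788e-04 9.67067938e-05 3.59236024e-04] [-0.42752992  0.67970203 -0.38230097] -0.00015098871743034198
```

View pics/s1c.png

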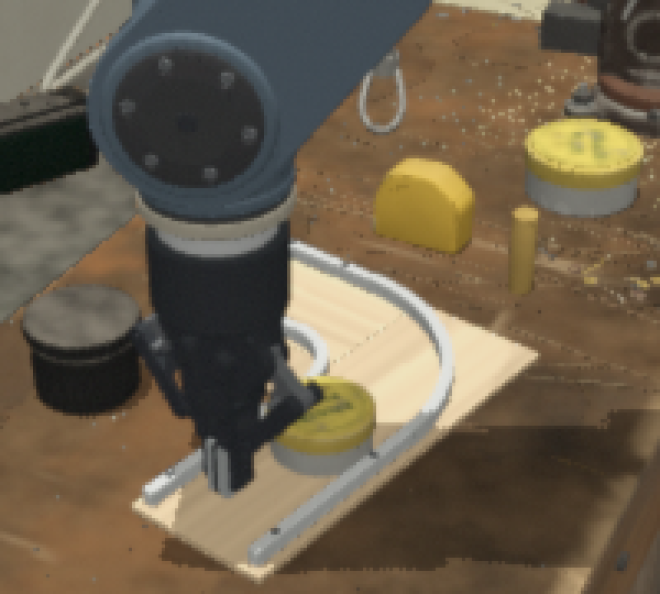

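The crop shows the closed fingers (tip about (228,490)) in the lane behind the tin (about (325,420)), clear of both rails. Next I'll push up to and round the bend in short segments.

```bash
python3 - <<'E'
from h import *
R=.085;L=R*np.pi/2
S=[-.035,0.]+list(np.linspace(0,L,7)[1:])+[L+.02]
for s in S:
    P,q=pose(s,.023); st=move_l(P,ori=q,feed=.05,force_limit=15)
    print(round(s,3),st,np.round(get_force(),1),round(get_time_s(),1))
    if st: break
snap('scene','s2.png'); im=cv2.imread('pics/s2.png')[155:310,230:390]
cv2.imwrite('pics/s2c.png',cv2.resize(im,None,fx=3.8,fy=3.8,interpolation=3))
E
```

```text
-0.035 False [ 0.4 -0.  -0.2] 8.2
0.0 False [ 0.1 -0.4  0.4] 9.0
0.022 False [ 0.3 -0.  -0.7] 9.7
0.045 False [-0.2 -0.3 -0.4] 10.3
0.067 False [-0.3  0.7 -0. ] 10.9
0.089 False [ 0.2 -0.8  0.4] 11.6
0.111 False [0.  0.1 0. ] 12.2
0.134 False [-0.6 -0.3  0.2] 12.9
0.154 False [-0.4 -1.   0.6] 13.4
```

View pics/s2c.png

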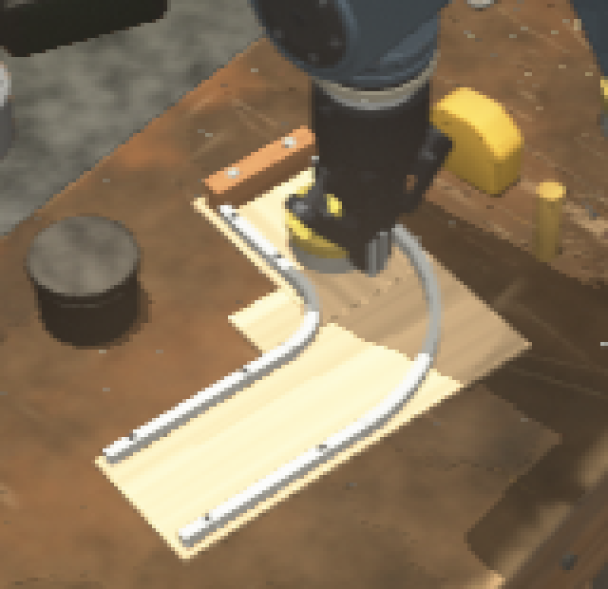

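The tin (yellow, about (315,230)) is round the bend, in the exit leg ahead of the fingers. Now I'll press it home gently with force sensing.

```bash
python3 - <<'E'
from h import *
P,q=pose(S_END-.008,.023); st=move_l(P,ori=q,feed=.04,force_limit=6); print(st,get_force())
if not st:
    P,q=pose(S_END+.012,.023); st=move_l(P,ori=q,feed=.02,force_limit=6)
p=np.array(get_tool_pos())[:2]-O; print(st,get_force(),'tcp trk',p@EX,p@EY,get_time_s())
c=np.array(get_tool_pos()); b=np.r_[c[:2]-.03*EX,c[2]]; move_l(b,feed=.06); b[2]=.30; move_l(b,feed=.25)
b[:2]=O+EY*.0-.05*EX;b[1]-=.15
b[2]=.35; move_l(b,feed=.25)
snap('scene','s3.png');snap('side','s3s.png')
im=cv2.imread('pics/s3.png')[165:265,240:370];im2=cv2.imread('pics/s3s.png')[180:280,230:360]
cv2.imwrite('pics/s3c.png',cv2.resize(np.vstack([im,im2]),None,fx=3,fy=3,interpolation=3) if 0 else cv2.resize(np.hstack([im,im2]),None,fx=3.05,fy=3.05,interpolation=3))
print(get_time_s())
E
```

```text
False [ 0.32655441 -0.96409163 -0.73563428]
True [-0.08957873  0.54851131  0.01864575] tcp trk 0.09650325730651475 -0.00012837992320167982 14.9167
17.7583
```

View pics/s3c.png

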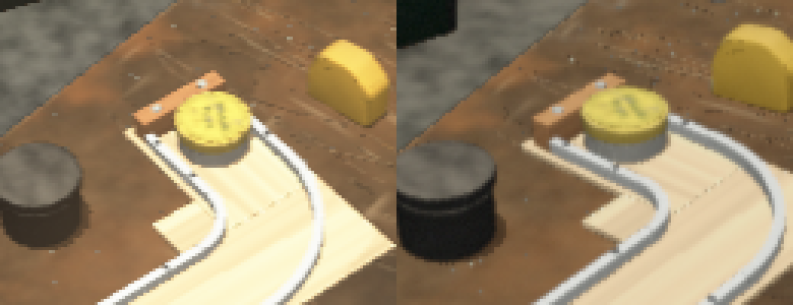

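```bash
python3 - <<'E'
from h import *
import pickle
d=pickle.load(open('cal.pkl','rb'))
for n,(u,v) in {'scene':(240+213/3.05-.3,165+117/3.05-.3),'side':(230+(627-396.5)/3.05-.3,180+112/3.05-.3)}.items():
    w=ray(d[n]['camera_matrix'],d[n]['T'],u,v,.037)[:2]-O; print(n,w@EX,w@EY)
w=O+EX*.12; 
_,q=pose(S_END,.2)
c0=camera('wrist'); M=np.array(c0['mount']); print(M.round(3))
# place the camera roughly 0.2 m above lid/block contact
T=np.eye(4);c=Rn.from_quat([*q[1:],q[0]]).as_matrix()
ax=c@M[:3,2]; cam=np.r_[O+EX*.165,.037]-ax*.23; tcp=cam-c@M[:3,3]; print(tcp)
goto(tcp,q)
c=snap('wrist','w1.png'); print(get_time_s(),get_tool_pos())
E
```

```text
scene 0.14072073127848328 -0.0042927174644734915
side 0.13386294891441475 0.0005184522314729691
[[-0.    -0.965 -0.262  0.067]
 [ 1.    -0.    -0.    -0.   ]
 [ 0.    -0.262  0.965 -0.143]
 [ 0.     0.     0.     1.   ]]
[0.62478983 0.00314876 0.11640681]
19.1167 [0.62510506 0.0026573  0.11785654]
```

View pics/w1.png

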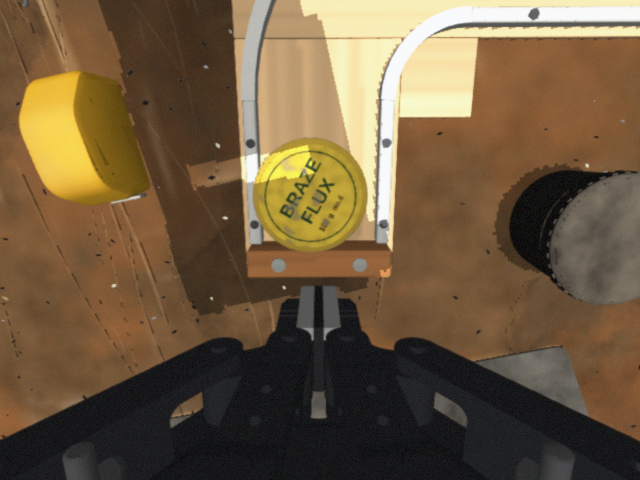

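```bash
python3 - <<'E'
from h import *
q=get_tcp_rot(); p=get_tool_pos(); c=camera('wrist'); K=c['camera_matrix']
T=np.eye(4);T[:3,:3]=Rn.from_quat([*q[1:],q[0]]).as_matrix();T[:3,3]=p; T=T@c['mount']
print('cam',T[:3,3].round(3),(T[:2,3]-O)@EX)
def tr(u,v,z):
    w=ray(K,T,u,v,z)[:2]-O; return (np.array([w@EX,w@EY])*1e3).round(1)
for n,a in {'lid left':(253,194,.037),'lid right':(367,194,.037),'lid bottom':(310,250,.037),'lid top':(310,138,.037),'block front L':(248,242,.032),'front R':(391,241,.032),'back L':(248,277,.032),'railL':(255,190,.018),'railR':(384,190,.018)}.items(): print(n,tr(*a))
im=cv2.imread('pics/w1.png')[215:285,230:410]; cv2.imwrite('pics/w1c.png',cv2.resize(im,None,fx=4.4,fy=4.4,interpolation=3))
print(get_time_s())
E
```

```text
cam [0.559 0.019 0.26 ] 0.10476806280300946
lid left [138.1 -37.8]
lid right [138.1  27.7]
lid bottom [171.7  -5.3]
lid top [107.   -4.9]
block front L [168.1 -43. ]
front R [167.6  43.9]
back L [190.8 -44.1]
railL [138.4 -39.7]
railR [138.5  40.6]
19.1667
```

View pics/w1c.png

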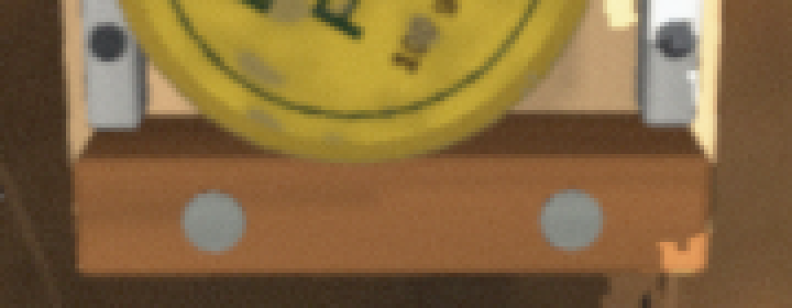

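The lid edge (row 251.8) against the block's top front edge (row 250.9) suggests a gap of 0 to 1 mm, possibly a small rebound. I'll press again slowly with a hold, lined up on the tin's lateral position.

```bash
python3 - <<'E'
from h import *
P,q=pose(S_END-.03,.023); P=np.array(P); P[:2]-=.0045*EY
up=P.copy(); up[2]=.13
b=np.array(get_tool_pos()); b[2]=.13; move_l(b,feed=.2)
goto(up,q); move_l(P,feed=.12,force_limit=8)
A=P.copy(); A[:2]+=.026*EX; move_l(A,feed=.05,force_limit=8)
B=P.copy(); B[:2]+=.040*EX; st=move_l(B,feed=.01,force_limit=4)
f=lambda:((np.array(get_tool_pos())[:2]-O)@EX*1e3).round(2)
print(st,f(),get_force())
for i in range(4):
    c=np.array(get_tool_pos()); c[2]=P[2]; c[:2]+=.0006*EX; st=move_l(c,feed=.005,force_limit=12); hold(.15); F=np.array(get_force()); print(f(),F.round(1))
    if F[:2]@EX<-4: break
hold(.3)
c=np.array(get_tool_pos()); c[:2]-=.03*EX; move_l(c,feed=.04); c[2]=.15; move_l(c,feed=.2)
b=np.r_[O+EX*.165,.15]; 
goto([.625,.0027,.118],q)
qq=get_tcp_rot(); p=get_tool_pos(); c=snap('wrist','w2.png'); snap('side','s4.png')
print(get_time_s())
im=cv2.imread('pics/w2.png')[115:285,210:410]; cv2.imwrite('pics/w2c.png',cv2.resize(im,None,fx=3.5,fy=3.5,interpolation=3))
E
```

```text
True 96.37 [ 0.03200589 -0.33981583  0.11148216]
96.57 [-3.1  0.6 -0.7]
96.66 [-5.2  1.6 -0.7]
25.85
```

View pics/w2c.png

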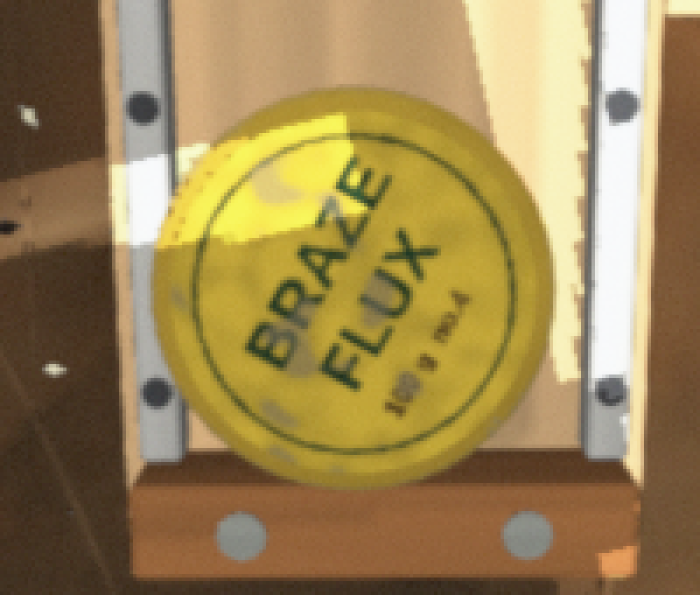

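The tin was solid against the block under a held 5 N press, at the same finger position as the first stop. It sits flat between the rails, and the small offset left in the picture fits the lid's rounded edge. Handing in.

```bash
python3 -c "
from plant import *
finish_job(); print(get_time_s())"
```

```text
the job is handed in; nothing more can be done
the job is handed in; nothing more can be done
```

I pushed the small flux tin with closed fingertips along the entry leg, round the bend and up to the stop block. It was not lifted at any point, and I handed the job in at about 26 s of the 42 s allowed.

- **Seating:** Both presses stopped with the fingers at track x = 96.5 mm, which puts the tin's origin at about 141 mm against a nominal 140. The second press was held at about 5 N and met solid resistance.
- **Lateral position:** The wrist camera shows the lid at the block and the tin flat between the rails. It rests about 5 mm off the centre line, by the outer rail, which is about all the sideways play the lane allows.
- **Disagreements:** Before the second press, the wrist picture suggested a gap of up to 1 mm, which fits the lid's rounded top edge. It looked much the same afterwards, and I did not measure it again. One side-camera estimate put the tin at x = 134 mm, read from a coarse crop. I trusted the contact and the wrist view over it.
- **Tub:** It looked to be where it started, and the fingers and gripper stayed well clear of it. I did not measure its position.

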